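# Load the amber glass disc onto the microscope stage with the spatula

## Robot

A 6-joint arm with a two-finger parallel gripper is mounted at the origin on the work surface. World frame = base frame: x ahead of the robot, y to its left, z up, the work surface at z = 0. Lengths are in m, angles in rad, forces in N, time in s.
With the tool pointing down it reaches from about 0.35 to 0.725 m from the base axis. Payload 6 kg.
Tool frame: the origin (TCP) lies on the centre line of the jaws, within the pads' length; the fingertips stand 19 mm ahead of it and the grasp point (between the pads) is the TCP (env.finger_overhang is the z of the fingertips in the tool frame, in m); z points along the fingers, y is the direction in which the jaws open and shut (so a half turn about z gives the same grasp; the last joint's range is limited). The gripper opens to 85 mm and grips with 20 to 120 N. Pads are 22 mm wide; open, the fingers measure 114 mm over their backs; the gripper's body (76 mm by 85 mm) begins 54 mm behind the grasp point. The pads swing forward as they close: fully open they stand 13 mm farther back than shut.
Start: joints at [-0.996, 0.04, 0.085, 0, -1.615, -0.334], TCP at [0.143, -0.583, 0.25] pointing down, gripper open.
Joint ranges: [-2.56, 2.56], [-1.29, 2.01], [-1.08, 1.49], [-3.29, 1.98], [-2.81, -0.18], [-2.99, 2.99]. Speed limits (rad/s): [2.57, 2.57, 3.01, 3.14, 3.14, 3.14].

## Interface

Orientations are given as a 3x3 rotation matrix whose columns are the frame's x, y, z axes.
In Python, from rig import state, viewer, sign_off, masks_of, spot_point, env gives the robot as it stands.
- The arm moves only by the tool play_rows, never from a script. Its arguments are lists of equal length, an entry for each row: "gripper": the opening, from 0 (shut) to 1 (fully open); "linear": the shift along the world's x, y, z in cm, a list of three; "spin": the turn about the world's z in degrees. In form: {"gripper": [gripper, ...], "linear": [[x, y, z], ...], "spin": [spin, ...]}. A call has 1 to 8 rows; each row shifts and turns the pose as measured when the row begins; what a row does not reach is not made up. A row lasts 1/8 s, in which the tool goes at most 62.5 mm and 10.7 degrees, less where a joint would pass 70% of its speed; a pose out of reach is approached as far as the arm can. A call with a gripper value outside its range is refused whole. The fingers move at their own pace and stop on an object; "grip_force" is the grip in N (left out, the last holds). Time passes only in rows, so rows that do not move let the fingers close. It gives the time, the measured TCP pose, the force and the opening at its end, in the units of the state.
- state(): the state, without advancing time (a new reading comes with each control period).
- viewer.camera(name): name is "scene" or "top"; returns (picture, depth): 384x512x3 uint8, red, green, blue; 384x512 float32, m along the optical axis (not along the pixel's ray), 0 where there is no reading.
- viewer.camera_model(name): a dict with "fovy" (degrees; the focal length in pixels is half the picture's height over the tangent of half this angle, whatever the lens; pixels are square), "cx", "cy" (the principal point, pixels), "D" ([k1, k2, p1, p2, k3] as OpenCV has them; the pictures are not rectified), "origin" and "orientation" of the camera in the world. Camera axes: x right, y down, z forward; pixel columns grow to the right and rows downward; lengths in m; the calibration is good to about 2 mm. A picture is of the moment at which its call begins. camera_model takes no time and is no camera call.
- sign_off(): hands the job in, once; it reports no verdict.
Trained networks look in the newest picture that a camera, given by its name, has taken for a name from the list of things; names that differ only in an ending like _2 or _b are one class to them, and where a whole thing is asked for, a point or a joint stands for the part that bears it (a point fixed in the world has none). Each returns a list of dicts, best first, with "p" (0 to 1); they miss things now and then, are a little off and sometimes report something else, mostly with a low value. They report only what shows in the picture. A call takes as long as a camera call. They do not tell look-alikes from the thing itself.
- masks_of(camera, label): "mask" (384x512 bool, what is visible of it) and "box" ([left, top, right, bottom] in pixels, round what is visible of it).
- spot_point(camera, label): "position" ([column, row] in pixels: a listed point, or the origin of a listed thing).
The state is a dict: "clock": time; "joint_positions": joint angles; "qvel": joint speeds; "joint_efforts": joint torques, N m; "position": TCP position; "orientation": TCP orientation; "contact_force": force on the tool from outside, world axes, zero at the start; "moment": the same for the moment, N m; "gripper_width": finger opening in m.
Only numpy, scipy, OpenCV 4.12 (cv2) and the standard library are available. Lean on these libraries where they do the work, as an engineer would, in place of code of your own. Each camera call takes 0.05 s, during which the arm holds its last target.

## Task

Pick up the spatula by its blue upright handle, slide its blade under the amber glass disc, lift the disc clear of its black rest and set it down centred on the two white rails of the microscope stage. Then draw the blade out and stand the spatula back on the bench. Never touch the amber disc with the gripper, keep it level, and leave the green disc where it is.

Things in the scene. Friction and masses are not known exactly. Their poses are not given: they have to be found in the camera images.
- spatula: Spatula, 0.12 kg, flat on the bench: aluminium blade 143 long (x) x 44 wide (y) x 3 mm thick, with an blue upright handle 24 x 24 mm square, its top 91 mm above the blade's underside. Origin: underside of the blade, on the handle's axis. +x points along the blade to its tip, 118 mm ahead of the origin; the blade reaches 25 mm behind it. z up.
- amber_disc: Amber glass disc, aluminium rim, 100 mm diameter, 6 thick, 0.12 kg. Origin: centre of its underside. At the start it lies 34 mm above the bench, within 5 mm of the middle of a fixed black rest: two rails 120 mm long, with a channel between them 64 wide, 26 deep (floor 8 above the bench), open at both ends, centred under the disc. The disc's x axis then runs along the channel, away from the robot.
- green_disc: Green glass disc, same size and make, on an identical black rest of its own: a bystander. Origin: centre of its underside.
- stage_seat (a point): Where the disc goes: midway between the tops of two white rails on the fixed ivory microscope stage, 66 mm above the bench. x runs along the rails, away from the robot; z up. Rails 120 mm long; channel between them 64 wide, 24 deep, open at both ends. The stage is 140 x 140 mm, knobs only on its far (+x) and right (-y) sides; the bench on its robot side is free.
Mind the look-alikes: they are no part of the job. What is shaped like the spatula but pink, purple or turquoise is not meant.

How it is judged:
By the outcome, as a careful person would: the job done as asked, in the order asked, and still so for the second after the job is handed in, with the robot touching nothing.
It also fails if it takes over 59 s, if anything falls off the work surface, if the arm or the gripper's body presses on something with over 40 N, if the wrist force passes 120 N, or if a joint passes its speed limit or range.

## Working session

There is one attempt and no reset: what is moved stays moved. The work goes in short steps, Python scripts to look and compute and a tool call to move; the robot and the scene stay as the last step left them, time stands still between calls to the robot, and variables do not carry over. Pictures are saved under pics/ and viewed, and the job is handed in when it is done.

Besides the shell and the picture viewer there is one more tool, called after "Emit:" by a JSON object that holds its "op" and its "data". play_rows: Moves the arm, as the interface text tells. Its arguments: {"type":"object","properties":{"gripper":{"type":"array","items":{"type":"number"}},"linear":{"type":"array","items":{"type":"array","items":{"type":"number"}}},"spin":{"type":"array","items":{"type":"number"}},"grip_force":{"type":"number"}},"required":["gripper","linear","spin"]}

```bash
ls; mkdir -p pics
cat > h.py <<'E'
import numpy as np, cv2
from rig import state, viewer, sign_off, masks_of, spot_point, env
def K(m):
    f=192/np.tan(np.radians(m['fovy'])/2)
    return np.array([[f,0,m['cx']],[0,f,m['cy']],[0,0,1.]])
def rays(m,uv):
    p=cv2.undistortPoints(np.array(uv,float).reshape(-1,1,2),K(m),np.array(m['D'],float)).reshape(-1,2)
    return np.c_[p,np.ones(len(p))]
def pts(m,uv,d):
    return (rays(m,uv)*np.array(d).reshape(-1,1))@np.array(m['orientation']).T+np.array(m['origin'])
def onplane(m,uv,z):
    r=rays(m,uv)@np.array(m['orientation']).T;o=np.array(m['origin'])
    return o+r*((z-o[2])/r[:,2:3])
def cloud(m,mask,dep):
    v,u=np.nonzero(mask&(dep>0)); return pts(m,np.c_[u,v],dep[v,u]),np.c_[u,v]
E
python3 - <<'E'
from h import *
print(state())
for n in("scene","top"):
    im,d=viewer.camera(n); np.savez(f'pics/{n}0.npz',im=im,d=d)
    cv2.imwrite(f'pics/{n}0.png',im[:,:,::-1]); m=viewer.camera_model(n); print(n,m)
    for l in("spatula","amber_disc","green_disc"):
        for r in masks_of(n,l): print(l,r['p'],r['box'])
        for r in spot_point(n,l): print(l,'pt',r['p'],r['position'])
    for r in spot_point(n,"stage_seat"): print('seat',r)
E
```

```text
pics
{'clock': 0.0, 'joint_positions': array([-9.96309870e-01,  4.08398336e-02,  8.37907302e-02, -4.45117344e-04,
       -1.61549147e+00, -3.33712475e-01]), 'qvel': array([-3.85371500e-05, -5.04468947e-04, -1.91022690e-04, -5.51856689e-04,
        1.66799386e-03,  1.28880397e-04]), 'joint_efforts': array([-3.46922880e-04, -3.68210256e+01,  3.47423458e+01,  6.93292961e+00,
       -5.38177512e-03, -4.02227431e-05]), 'position': array([ 0.1430864 , -0.58238678,  0.24925554]), 'orientation': array([[-9.71149013e-01, -2.38472776e-01, -5.74541284e-04],
       [-2.38473420e-01,  9.71147526e-01,  1.70588409e-03],
       [ 1.51157431e-04,  1.79368048e-03, -9.99998380e-01]]), 'contact_force': array([-0.33962425,  0.22928845, -0.55328031]), 'moment': array([ 0.02422677, -0.0263577 , -0.02818476]), 'gripper_width': 0.08532486742840273}
scene {'fovy': 54.86163721507871, 'cx': 250.5022396952358, 'cy': 185.9788405827905, 'D': array([-0.02556902,  0.        ,  0.        ,  0.        ,  0.        ]), 'origin': array([ 1.06877984, -0.74060982,  0.72581277]), 'orientation': array([[ 0.74482638,  0.3901
[... 800 characters left out ...]
65 , -0.07304768,  1.2555164 ]), 'orientation': array([[-0.02543299, -0.99723899,  0.06976796],
       [-0.99936309,  0.02361548, -0.02675316],
       [ 0.02503169, -0.07040394, -0.99720444]])}
spatula 0.94 [243.3, 203.0, 267.1, 260.2]
spatula 0.84 [354.2, 210.2, 411.1, 253.0]
spatula 0.67 [142.0, 193.9, 177.4, 251.8]
spatula 0.64 [297.9, 262.0, 348.3, 289.3]
spatula pt 0.78 [251.6, 213.5]
spatula pt 0.6 [393.5, 218.6]
spatula pt 0.58 [305.3, 270.6]
amber_disc 0.83 [302.6, 113.9, 342.9, 152.6]
amber_disc 0.45 [240.5, 204.5, 266.3, 259.2]
amber_disc pt 0.74 [321.0, 134.5]
green_disc 0.89 [91.0, 124.8, 127.9, 163.7]
green_disc pt 0.73 [107.6, 142.6]
seat {'position': [201.7, 136.6], 'p': 0.63}
```

Run:
```python
import cv2
for n in("scene","top"):
    im=cv2.imread(f'pics/{n}0.png'); cv2.imwrite(f'pics/{n}0b.png',cv2.resize(im,(800,600),interpolation=cv2.INTER_CUBIC))
```

```text
(no output)
```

View pics/scene0b.png

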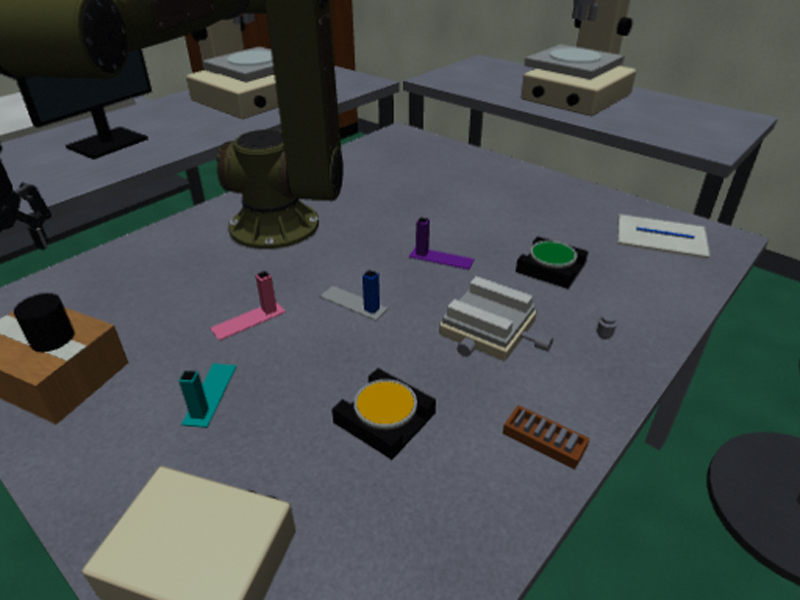

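View pics/top0b.png

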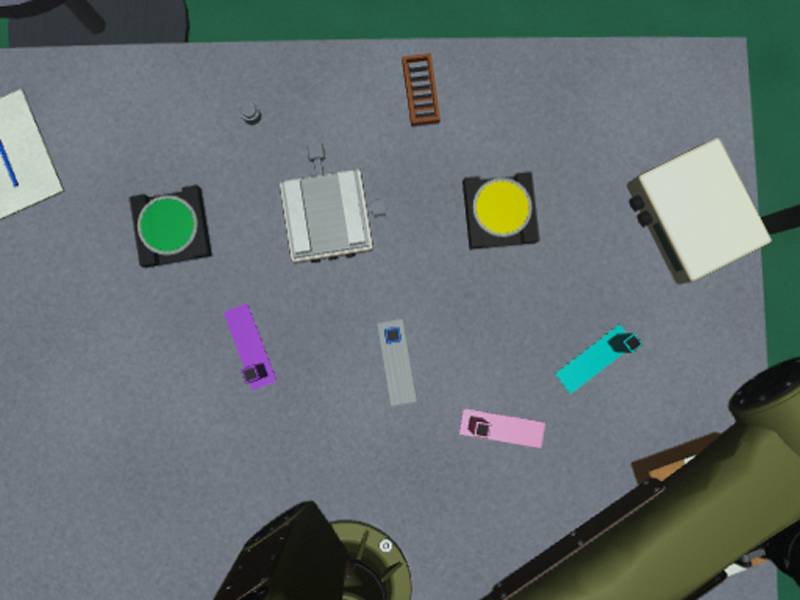

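The top view shows the blue-handled spatula at (251,213) with its blade towards the robot, the amber disc at (321,134), the stage at (209,138), and the green disc at (108,143). Next I'll fit the poses.

```bash
cat > fit.py <<'E'
from h import *
def rect(P):
    P=np.ascontiguousarray(P[:,:2]*1000,dtype=np.float32); (c,s,a)=cv2.minAreaRect(P); return np.round(np.array(c),1),np.round(s,1),round(a,2)
def circ(P):
    h=cv2.convexHull(np.ascontiguousarray(P[:,:2]*1000,dtype=np.float32)); return np.round(cv2.fitEllipse(h)[0],1),np.round(cv2.fitEllipse(h)[1],1)
E
python3 - <<'E'
from fit import *
for n in("top","scene"):
    z=np.load(f'pics/{n}0.npz'); im,d=z['im'],z['d']; m=viewer.camera_model(n)
    P,uv=cloud(m,np.ones(d.shape,bool),d)
    W=np.full(d.shape+(3,),np.nan); W[uv[:,1],uv[:,0]]=P
    hsv=cv2.cvtColor(im,cv2.COLOR_RGB2HSV)
    X,Y,Z=W[...,0],W[...,1],W[...,2]
    bench=(X>.35)&(X<.5)&(Y>-.1)&(Y<.1)
    print(n,'bench z',np.nanmedian(Z[bench]),np.nanstd(Z[bench&(abs(Z)<.02)]))
    # coarse positions
    def near(c,r): return np.hypot(X-c[0],Y-c[1])<r
    if n=='top':
        for nm,u,v in(('spat',251,213),('amber',321,134),('stage',209,138),('green',108,143)):
            print(nm,W[v,u])
        np.save('pics/Wtop.npy',W)
    else: np.save('pics/Wscene.npy',W)
    for nm,lo,hi in(('amber',(20,100,80),(35,255,255)),('green',(50,120,50),(75,255,255)),('blue',(105,120,20),(128,255,255))):
        M=cv2.inRange(hsv,lo,hi)>0; M&=(X>.3)&(X<.8)&(abs(Y)<.4)
        k,l,s,c=cv2.connectedComponentsWithStats(M.astype(np.uint8))
        for i in range(1,k):
            if s[i,4]>20: Q=W[l==i]; print(nm,s[i],np.round(np.nanmedian(Q,0),4),'z',np.round(np.nanpercentile(Q[:,2],[2,50,98]),4),circ(Q) if nm!='blue' else rect(Q))
E
```

```text
top bench z 0.0012336496145439746 0.002619648624314623
spat [ 0.42191883 -0.08883221  0.0924897 ]
amber [ 0.62631817 -0.27987222  0.04060191]
stage [0.62132828 0.01576222 0.04335773]
green [0.61418591 0.28016029 0.04398775]
amber [305 116  34  33 889] [ 0.6313 -0.2805  0.0408] z [0.0361 0.0408 0.0459] (array([ 631.2, -280.6]), array([89.1, 89.7]))
green [ 90 127  34  34 897] [0.6132 0.2855 0.0407] z [0.0355 0.0407 0.0458] (array([613.7, 285. ]), array([88.3, 89.3]))
blue [246 209  11  11  46] [ 0.4207 -0.0888  0.0912] z [0.0071 0.0912 0.0965] (array([419.3, -88.8]), array([23.3, 22.9]), 8.02)
scene bench z 0.0027558745026575737 0.0020289613584135503
amber [228 244  37  27 786] [ 0.6346 -0.2827  0.0417] z [0.0392 0.0417 0.0442] (array([ 633.8, -281.1]), array([90.3, 91. ]))
green [341 155  26  14 281] [0.6157 0.2848 0.0398] z [0.037  0.0398 0.0425] (array([615. , 285.7]), array([86.4, 88.9]))
blue [232 175  11  25 236] [ 0.4302 -0.0991  0.0532] z [0.0089 0.0532 0.0916] (array([427.9, -95.5]), array([31.2, 20.4]), 48.36)
```

Run:
```python
from fit import *
z=np.load('pics/top0.npz'); im=z['im']; m=viewer.camera_model('top')
hsv=cv2.cvtColor(im,cv2.COLOR_RGB2HSV)
def comp(M,seed,r=45):
    k,l,s,c=cv2.connectedComponentsWithStats(M.astype(np.uint8))
    d=[np.hypot(*(c[i]-seed)) if s[i,4]>60 else 999 for i in range(k)]; d[0]=999; i=int(np.argmin(d)); return l==i,s[i]
v,u=np.mgrid[:384,:512]
def box(c,r): return (abs(u-c[0])<r)&(abs(v-c[1])<r)
# rests: dark
for nm,c in(('amberrest',(321,134)),('greenrest',(108,143))):
    M=(im.max(2)<50)&box(c,35); 
    vv,uu=np.nonzero(M); print(nm,M.sum(),'at z34',rect(onplane(m,np.c_[uu,vv],.034)),'z0.02',rect(onplane(m,np.c_[uu,vv],.02)))
# stage rails: white brightest
M=(im.min(2)>205)&box((209,138),36); print('white',M.sum())
k,l,s,c=cv2.connectedComponentsWithStats(M.astype(np.uint8))
for i in range(1,k):
    if s[i,4]>40:
        vv,uu=np.nonzero(l==i); print(s[i],rect(onplane(m,np.c_[uu,vv],.066)))
# spatula blade
print(im[240,253],im[230,254],im[225,235],im[138,185],im[138,227],im[138,206])
bg=np.median(im[200:260,210:235].reshape(-1,3),0); print(bg)
o=im.astype(int).sum(2)-bg.sum(); M=(o>60)&box((255,232),32)
M,s=comp(M,(254,235)); vv,uu=np.nonzero(M); print('blade',s,rect(onplane(m,np.c_[uu,vv],.003)))
big=cv2.resize(im[100:270,160:350],None,fx=4,fy=3.5,interpolation=cv2.INTER_CUBIC)
cv2.imwrite('pics/crop.png',big[:,:,::-1])
```

```text
amberrest 696 at z34 (array([ 626.6, -277.7]), array([120.3, 117.3]), 4.01) z0.02 (array([ 629.1, -280. ]), array([121.7, 118.6]), 4.01)
greenrest 798 at z34 (array([611.8, 280.7]), array([122.6, 120.1]), 8.73) z0.02 (array([614.1, 284.7]), array([124. , 121.5]), 8.73)
white 5
[145 155 154] [149 159 158] [115 122 133] [190 200 195] [195 205 201] [147 158 156]
[115. 122. 132.]
blade [242 204  24  56 746] (array([373.3, -95.3]), array([142.6,  43.4]), 8.27)
```

View pics/crop.png

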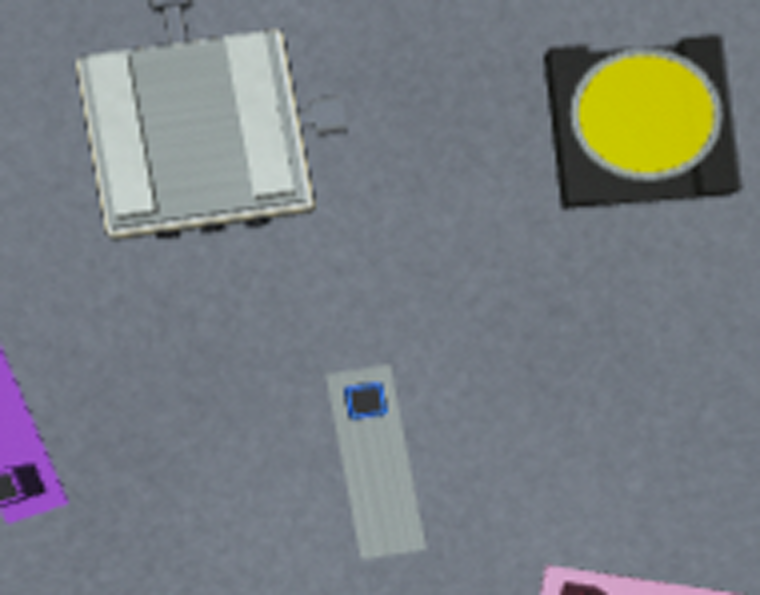

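Run:
```python
from fit import *
v,u=np.mgrid[:384,:512]
W=np.load('pics/Wtop.npy')
for n,c in(('top',(209,138)),('scene',(313,200))):
    z=np.load(f'pics/{n}0.npz'); im=z['im']; m=viewer.camera_model(n)
    for th in (168,178,185):
        M=(im.min(2)>th)&(abs(u-c[0])<36)&(abs(v-c[1])<36)
        k,l,s,cc=cv2.connectedComponentsWithStats(M.astype(np.uint8),connectivity=4)
        for i in range(1,k):
            if s[i,4]>60:
                vv,uu=np.nonzero(l==i); print(n,th,s[i],rect(onplane(m,np.c_[uu,vv],.066)))
    W=np.load(f'pics/W{n}.npy')
    S=(W[...,2]>.058)&(W[...,2]<.074)&(np.hypot(W[...,0]-.62,W[...,1]-.02)<.1)
    k,l,s,cc=cv2.connectedComponentsWithStats(S.astype(np.uint8))
    for i in range(1,k):
        if s[i,4]>40: Q=W[l==i]; print(n,'depth',s[i],rect(Q),np.median(Q[:,2]))
    S=(W[...,2]>.026)&(W[...,2]<.05)&(np.hypot(W[...,0]-.63,W[...,1]+.28)<.1)
    print(n,'rest depth',rect(W[S]))
```

```text
top 168 [216 109  18  47 466] (array([632.7, -25.7]), array([117.9,  26.9]), 7.96)
top 168 [229 109   9  51  82] (array([627. , -47.8]), array([130.9,  13.7]), 2.57)
top 168 [182 115  16  46 452] (array([620. ,  64.4]), array([117.7,  25.6]), 7.81)
top 178 [216 110  17  46 435] (array([631.8, -25.6]), array([116.3,  25.2]), 7.84)
top 178 [182 115  16  46 431] (array([619.6,  63.9]), array([116.8,  24.5]), 8.03)
top 185 [217 110  16  45 424] (array([632.1, -25.5]), array([115.8,  24.6]), 7.95)
top 185 [182 116  16  45 417] (array([619.4,  63.7]), array([115.5,  24.3]), 7.75)
top depth [216 109  18  47 469] (array([633. , -25.6]), array([120.5,  26. ]), 7.99) 0.06675739963382732
top depth [182 114  17  48 480] (array([620.2,  63.5]), array([120.6,  26.4]), 8.27) 0.06674801324390311
top rest depth (array([ 630.1, -280.7]), array([121.3, 117.3]), 4.02)
scene depth [301 177  40  19 312] (array([622.3,  61.5]), array([120. ,  33.6]), 9.09) 0.06761989459572115
scene depth [286 191  42  22 365] (array([634.1, -26.6]), array([121.7,  30.3]), 7.53) 0.06733387179684158
scene rest depth (array([ 631.4, -281.1]), array([122.4, 120.1]), 3.78)
```

Emit:
{"op": "play_rows", "data": {"gripper": [1,1,1,1,1,1,1,1], "linear": [[2.3,4.1,0],[2.3,4.1,0],[2.3,4.1,0],[2.3,4.1,0],[2.3,4.1,0],[2.3,4.1,0],[2.3,4.1,0],[2.3,4.1,0]], "spin": [-8,-8,-8,-8,-8,-8,-8,-8], "grip_force": 80}}

```text
clock: 1.8
position: [0.3291, -0.2464, 0.2493]
orientation: [[-0.607, 0.795, 0.004], [0.795, 0.607, 0.001], [-0.002, 0.004, -1.0]]
contact_force: [1.6, -0.4, 0.3]
gripper_width: 0.0853
```

Emit:
{"op": "play_rows", "data": {"gripper": [1,1,1,1,1,1,1], "linear": [[2,3.5,0],[2,3.5,0],[2,3.5,-1],[1.7,3,-2],[1,1.7,-3],[0.3,0.5,-3],[0,0,0]], "spin": [-7,-7,-7,-6,-3,0,0]}}

```text
clock: 2.68
position: [0.429, -0.1513, 0.157]
orientation: [[-0.205, 0.979, 0.009], [0.977, 0.204, 0.061], [0.058, 0.021, -0.998]]
contact_force: [0.4, 0.0, 0.4]
gripper_width: 0.0855
```

```bash
cat > st.py <<'E'
from h import *
s=state();R=s['orientation']
print('t',round(s['clock'],2),'pos mm',np.round(s['position']*1000,1),'yang',round(np.degrees(np.arctan2(R[1,1],R[0,1])),2),'z',np.round(R[:,2],4),'F',np.round(s['contact_force'],1),'w',round(s['gripper_width']*1000,1),'q',np.round(np.degrees(s['joint_positions']),1))
E
python3 st.py
```

```text
t 2.67 pos mm [ 429.  -151.3  157. ] yang 11.79 z [ 0.009   0.0613 -0.9981] F [0.4 0.  0.4] w 85.5 q [   3.4  -19.6  -23.2   -3.5  -85.7 -171.3]
```

Emit:
{"op": "play_rows", "data": {"gripper": [1,1,1], "linear": [[0,0,1],[0,0,0],[0,0,0]], "spin": [9,9,0]}}

```text
clock: 3.05
position: [0.4297, -0.1522, 0.1722]
orientation: [[-0.504, 0.864, -0.006], [0.862, 0.504, 0.059], [0.054, 0.025, -0.998]]
contact_force: [0.3, -0.7, 0.4]
gripper_width: 0.0852
```

```bash
python3 st.py
```

```text
t 3.05 pos mm [ 429.7 -152.2  172.2] yang 30.24 z [-0.0056  0.0588 -0.9983] F [ 0.3 -0.7  0.4] w 85.2 q [   3.3  -18.9  -21.1   -3.4  -87.9 -152.9]
```

Emit:
{"op": "play_rows", "data": {"gripper": [1,1,1,1,1,1,1,1], "linear": [[0,0,3],[1.5,0,3],[2.5,0,2],[2.5,0,0],[2.5,0,0],[2.5,0,0],[2.5,0,0],[2.5,0,0]], "spin": [10,10,10,10,10,10,10,10]}}

```text
clock: 4.05
position: [0.5992, -0.154, 0.267]
orientation: [[-0.932, -0.359, -0.043], [-0.36, 0.933, 0.009], [0.037, 0.024, -0.999]]
contact_force: [-0.6, 0.7, 0.2]
gripper_width: 0.0853
```

```bash
python3 st.py; python3 -c "
from rig import env
print([a for a in dir(env) if not a.startswith('_')])"
```

```text
t 4.05 pos mm [ 599.2 -154.   267. ] yang 111.05 z [-0.0431  0.0086 -0.999 ] F [-0.6  0.7  0.2] w 85.3 q [  3.7   7.5  12.3  -0.7 -97.3 -72.7]
['PlanningError', 'finger_overhang']
```

Emit:
{"op": "play_rows", "data": {"gripper": [1,1,1,1,1,1,1,1], "linear": [[2.5,0,0],[2.5,0,0],[2.5,0,0],[2.5,0,0],[2.5,0,0],[2.5,0,0],[2.5,0,0],[0,0,0]], "spin": [10,10,10,10,10,10,10,0]}}

```text
clock: 5.05
position: [0.7807, -0.1549, 0.2735]
orientation: [[0.03, -0.999, -0.015], [-0.999, -0.03, -0.037], [0.036, 0.016, -0.999]]
contact_force: [-0.3, -0.7, -1.5]
gripper_width: 0.0854
```

```bash
python3 st.py; python3 -c "
from rig import state
print(state()['orientation'].round(4))"
```

```text
t 5.05 pos mm [ 780.7 -154.9  273.5] yang -178.29 z [-0.0146 -0.0367 -0.9992] F [-0.3 -0.7 -1.5] w 85.4 q [   3.9   36.3   48.6    2.1 -103.3   -1.7]
[[ 0.0304 -0.9994 -0.0146]
 [-0.9989 -0.0299 -0.0367]
 [ 0.0363  0.0157 -0.9992]]
```

Emit:
{"op": "play_rows", "data": {"gripper": [1,1,1,1], "linear": [[2,0,0],[2,0,0],[2,0,0],[2,0,0]], "spin": [0,0,0,0]}}

```text
clock: 5.55
position: [0.849, -0.1548, 0.2751]
orientation: [[0.008, -1.0, -0.001], [-0.999, -0.008, -0.042], [0.042, 0.002, -0.999]]
contact_force: [24.5, -6.5, 42.2]
gripper_width: 0.0853
```

```bash
python3 st.py; python3 -c "
from rig import state
print(state()['orientation'].round(4))"
```

```text
t 5.55 pos mm [ 849.  -154.8  275.1] yang -179.54 z [-0.0013 -0.0415 -0.9991] F [24.5 -6.5 42.2] w 85.3 q [   3.7   59.8   85.5    2.6 -115.9   -2.1]
[[ 0.0081 -1.     -0.0013]
 [-0.9991 -0.008  -0.0415]
 [ 0.0415  0.0016 -0.9991]]
```

Emit:
{"op": "play_rows", "data": {"gripper": [1,1,1,1,1,1,1,1], "linear": [[-2,0,0],[-3,0.4,0],[-3,0.4,0],[-3,0.4,0],[-3,0.4,0],[-3,0.4,0],[-3,0.4,0],[-3,0.4,0]], "spin": [0,0,8,8,8,8,8,8]}}

```text
clock: 6.55
position: [0.6165, -0.1267, 0.2607]
orientation: [[0.739, -0.673, 0.024], [-0.672, -0.739, -0.047], [0.049, 0.019, -0.999]]
contact_force: [0.3, -0.2, 1.4]
gripper_width: 0.0851
```

```bash
python3 st.py; python3 -c "
from rig import state
print(state()['orientation'].round(4))"
```

```text
t 6.55 pos mm [ 616.5 -126.7  260.7] yang -132.33 z [ 0.0236 -0.0466 -0.9986] F [ 0.3 -0.2  1.4] w 85.1 q [  8.1   5.3   8.    2.8 -91.8  39.7]
[[ 0.739  -0.6733  0.0236]
 [-0.6719 -0.7391 -0.0466]
 [ 0.0488  0.0186 -0.9986]]
```

Emit:
{"op": "play_rows", "data": {"gripper": [1,1,1,1,1,1,1,1], "linear": [[-2.6,0.5,-1],[-2.6,0.5,-1],[-2.6,0.5,-1],[-2.6,0.5,-1],[-2.6,0.5,-1.5],[-2.6,0.5,-1.5],[-1.6,0.4,-1.5],[-0.5,0,-0.5]], "spin": [7,7,7,7,7,7,4,0]}}

```text
clock: 7.55
position: [0.4284, -0.0943, 0.1794]
orientation: [[0.996, 0.051, 0.073], [0.051, -0.999, -0.006], [0.072, 0.009, -0.997]]
contact_force: [0.8, 0.0, -0.1]
gripper_width: 0.0852
```

```bash
python3 st.py; python3 -c "
from rig import state
print(state()['orientation'].round(4))"
```

```text
t 7.55 pos mm [428.4 -94.3 179.4] yang -87.09 z [ 0.0726 -0.0056 -0.9973] F [ 0.8  0.  -0.1] w 85.2 q [ 15.4 -27.7 -28.4   1.4 -85.4  77.5]
[[ 0.9961  0.0507  0.0726]
 [ 0.0512 -0.9987 -0.0056]
 [ 0.0723  0.0093 -0.9973]]
```

Emit:
{"op": "play_rows", "data": {"gripper": [1,1,1,1], "linear": [[-0.4,0.3,-1.5],[-0.3,0.2,-1.5],[-0.2,0.1,-1.5],[0,0,0]], "spin": [2,2,1.5,0]}}

```text
clock: 8.05
position: [0.4194, -0.0889, 0.1349]
orientation: [[0.987, 0.139, 0.078], [0.139, -0.99, 0.002], [0.077, 0.009, -0.997]]
contact_force: [-0.1, 0.6, 1.3]
gripper_width: 0.0853
```

```bash
python3 st.py
python3 - <<'E'
from fit import *
print(state()['orientation'][2])
for n in("scene","top"):
    im,d=viewer.camera(n); np.savez(f'pics/{n}1.npz',im=im,d=d)
    x0,y0=(170,110) if n=='scene' else (185,150)
    c=im[y0:y0+120,x0:x0+140]
    cv2.imwrite(f'pics/{n}1.png',cv2.resize(c,None,fx=5,fy=5,interpolation=cv2.INTER_CUBIC)[:,:,::-1])
E
```

```text
t 8.05 pos mm [419.4 -88.9 134.9] yang -82.0 z [ 0.0779  0.0016 -0.997 ] F [-0.1  0.6  1.3] w 85.3 q [ 16.3 -29.5 -34.1   1.2 -81.1  81.6]
[ 0.07734923  0.00923454 -0.99696129]
```

View pics/scene1.png

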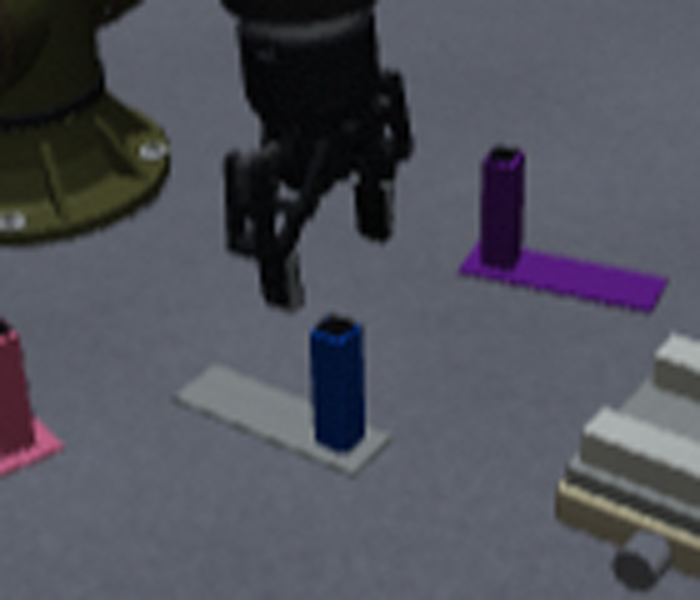

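View pics/top1.png

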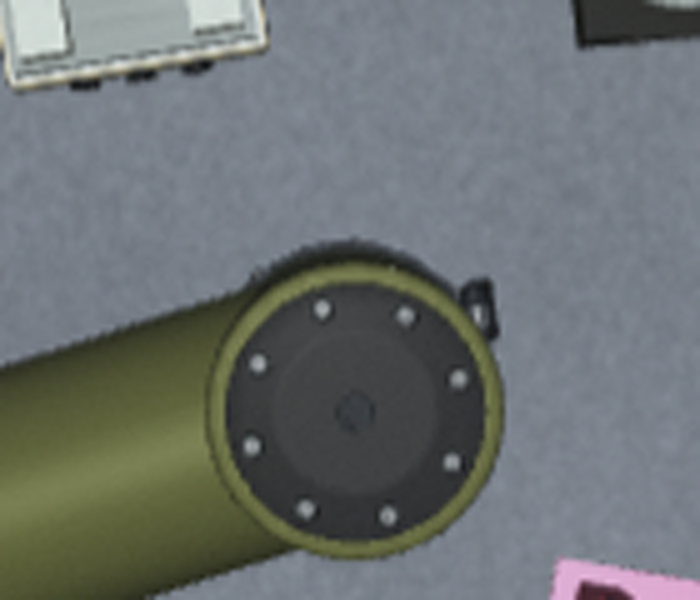

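Emit:
{"op": "play_rows", "data": {"gripper": [1,1,1,1,1,0,0,0], "linear": [[0,0,-1.8],[0,0,-1.8],[0,0,-1.6],[0,0,-1],[0,0,-0.4],[0,0,0],[0,0,0],[0,0,0]], "spin": [0,0,0,0,0,0,0,0], "grip_force": 60}}

```text
clock: 9.15
position: [0.4207, -0.0891, 0.0667]
orientation: [[0.987, 0.138, 0.081], [0.138, -0.99, 0.001], [0.08, 0.01, -0.997]]
contact_force: [0.4, -0.4, 0.2]
gripper_width: 0.032
```

```bash
python3 st.py
```

```text
t 9.15 pos mm [420.7 -89.1  66.7] yang -82.07 z [ 0.0808  0.0011 -0.9967] F [ 0.4 -0.4  0.2] w 32.0 q [ 16.3 -27.7 -40.2   1.3 -73.1  81.3]
```

Emit:
{"op": "play_rows", "data": {"gripper": [0,0,0], "linear": [[0,0,0],[0,0,0],[0,0,0]], "spin": [0,0,0], "grip_force": 110}}

```text
clock: 9.52
position: [0.421, -0.089, 0.0673]
orientation: [[0.987, 0.138, 0.082], [0.138, -0.99, 0.001], [0.081, 0.01, -0.997]]
contact_force: [0.6, 0.4, -0.5]
gripper_width: 0.0229
```

```bash
python3 st.py; python3 -c "
from rig import state
print(state()['orientation'][2].round(4))"
```

```text
t 9.53 pos mm [421.  -89.   67.3] yang -82.07 z [ 0.0818  0.0014 -0.9966] F [ 0.6  0.4 -0.5] w 22.9 q [ 16.3 -27.8 -40.1   1.3 -73.1  81.3]
[ 0.0812  0.0099 -0.9966]
```

```bash
cat > sp.py <<'E'
from h import *
import os,sys
s=state();R=np.array(s['orientation']);p=np.array(s['position'])
def rz(a): a=np.radians(a); return np.array([[np.cos(a),-np.sin(a),0],[np.sin(a),np.cos(a),0],[0,0,1]])
if not os.path.exists('grasp.npz'):
    Rs=rz(188.25); ps=np.array([.4193,-.0887,0]); np.savez('grasp.npz',R=R.T@Rs,p=R.T@(ps-p))
g=np.load('grasp.npz'); Rs=R@g['R']; ps=p+R@g['p']
yaw=np.degrees(np.arctan2(Rs[1,0],Rs[0,0])); pitch=np.degrees(np.arcsin(Rs[2,0])); roll=np.degrees(np.arcsin(Rs[2,1]))
print('t',round(s['clock'],2),'spat mm',np.round(ps*1000,1),'yaw %.2f tipup %.2f leftup %.2f'%(yaw,pitch,roll),'tip',np.round((ps+Rs@[.118,0,0])*1000,1),'F',np.round(s['contact_force'],1),'w',round(s['gripper_width']*1000,1),'q',np.round(np.degrees(s['joint_positions']),1))
E
python3 sp.py
```

```text
t 9.53 spat mm [419.3 -88.7   0. ] yaw -171.75 tipup 0.00 leftup -0.00 tip [ 302.5 -105.6    0. ] F [ 0.6  0.4 -0.5] w 22.9 q [ 16.3 -27.8 -40.1   1.3 -73.1  81.3]
```

Emit:
{"op": "play_rows", "data": {"gripper": [0,0,0,0,0,0,0,0], "linear": [[0,0,0.5],[0,0,1],[0,0,2],[0,0,2.5],[0,0,2.5],[0,0,2],[0,0,1],[0,0,0]], "spin": [0,0,0,0,0,0,0,0]}}

```text
clock: 10.52
position: [0.4202, -0.0893, 0.1888]
orientation: [[0.987, 0.138, 0.082], [0.138, -0.99, 0.002], [0.082, 0.01, -0.997]]
contact_force: [-0.5, -0.8, -1.5]
gripper_width: 0.0229
```

```bash
python3 sp.py
```

```text
t 10.53 spat mm [418.6 -88.9 121.6] yaw -171.76 tipup -0.03 leftup -0.01 tip [ 301.8 -105.8  121.5] F [-0.5 -0.8 -1.5] w 22.9 q [ 16.3 -29.8 -28.7   1.2 -86.5  81.6]
```

Emit:
{"op": "play_rows", "data": {"gripper": [0,0,0,0,0,0,0,0], "linear": [[0,0,0],[0,-0.5,0],[0,-1,0],[0,-1.2,0],[0.1,-1.2,0],[0.1,-1.2,0],[0.1,-1.2,0],[0.1,-1.2,0]], "spin": [-4,-7,-9,-9,-9,-9,-9,-9]}}

```text
clock: 11.52
position: [0.4212, -0.1654, 0.1802]
orientation: [[0.514, -0.858, 0.025], [-0.855, -0.514, -0.069], [0.072, 0.014, -0.997]]
contact_force: [0.5, 0.6, -1.2]
gripper_width: 0.0228
```

```bash
python3 sp.py
```

```text
t 11.53 spat mm [ 420.2 -163.3  113. ] yaw 121.24 tipup 0.55 leftup 0.25 tip [359.  -62.4 114.1] F [ 0.5  0.6 -1.2] w 22.8 q [  7.6 -23.7 -26.5   4.1 -86.3  23.2]
```

Emit:
{"op": "play_rows", "data": {"gripper": [0,0,0,0,0,0,0,0], "linear": [[0.1,-1.2,0],[0.1,-1.2,0],[0.1,-1.2,0],[0.1,-1.2,0],[0.1,-1.2,0],[0.1,-1.2,0],[0.1,-1.2,0],[0.1,-1.2,0]], "spin": [-9,-9,-9,-9,-9,-9,-9,-9]}}

```text
clock: 12.52
position: [0.4258, -0.2634, 0.1701]
orientation: [[-0.685, -0.725, -0.07], [-0.725, 0.688, -0.032], [0.071, 0.029, -0.997]]
contact_force: [0.8, 0.5, -1.6]
gripper_width: 0.0228
```

```bash
python3 sp.py
```

```text
t 12.53 spat mm [ 426.8 -261.2  102.8] yaw 46.79 tipup 0.58 leftup 1.09 tip [ 507.6 -175.2  104. ] F [ 0.8  0.5 -1.6] w 22.8 q [ -7.  -10.5 -16.5   2.3 -87.7 -36.6]
```

Emit:
{"op": "play_rows", "data": {"gripper": [0,0,0,0,0,0,0,0], "linear": [[0.1,-0.7,0],[0.1,-0.5,0],[0.1,-0.4,0],[0.1,-0.3,0],[0.1,-0.3,0],[0.1,-0.2,0],[0,0,0],[0,0,0]], "spin": [-8,-7,-7,-7,-5,-4,-2,0]}}

```text
clock: 13.52
position: [0.4284, -0.2874, 0.1599]
orientation: [[-0.993, -0.086, -0.087], [-0.089, 0.996, 0.032], [0.084, 0.039, -0.996]]
contact_force: [-0.9, 0.4, -1.4]
gripper_width: 0.023
```

```bash
python3 sp.py
```

```text
t 13.53 spat mm [ 429.7 -285.9   92.6] yaw 5.26 tipup -0.14 leftup 1.69 tip [ 547.2 -275.1   92.3] F [-0.9  0.4 -1.4] w 23.0 q [-12.   -5.6 -12.1  -0.8 -88.7 -72.9]
```

Emit:
{"op": "play_rows", "data": {"gripper": [0,0,0,0], "linear": [[0,0,0],[0,0,0],[0,0,0],[0,0,0]], "spin": [0,0,0,0]}}

```text
clock: 14.02
position: [0.4283, -0.2871, 0.1596]
orientation: [[-0.992, -0.088, -0.087], [-0.091, 0.995, 0.032], [0.084, 0.04, -0.996]]
contact_force: [-0.3, -0.1, -0.9]
gripper_width: 0.0229
```

```bash
python3 sp.py
```

```text
t 14.03 spat mm [ 429.6 -285.5   92.4] yaw 5.40 tipup -0.14 leftup 1.70 tip [ 547.1 -274.4   92.1] F [-0.3 -0.1 -0.9] w 22.9 q [-12.   -5.6 -12.2  -0.8 -88.7 -72.8]
```

Emit:
{"op": "play_rows", "data": {"gripper": [0,0,0,0,0,0,0,0], "linear": [[0,-0.3,-0.6],[0.1,-0.3,-1.2],[0.1,-0.2,-1.5],[0.1,-0.1,-1.5],[0.1,0,-1.2],[0,0,-0.8],[0,0,-0.4],[0,0,0]], "spin": [-0.4,-0.4,-0.4,-0.2,0,0,0,0]}}

```text
clock: 15.02
position: [0.4317, -0.2965, 0.081]
orientation: [[-0.994, -0.062, -0.089], [-0.065, 0.997, 0.035], [0.086, 0.041, -0.995]]
contact_force: [0.4, 0.4, -0.1]
gripper_width: 0.0226
```

```bash
python3 sp.py
python3 - <<'E'
from fit import *
for n in("scene","top"):
    im,d=viewer.camera(n); np.savez(f'pics/{n}2.npz',im=im,d=d); m=viewer.camera_model(n)
    x0,y0=(150,190) if n=='scene' else (240,95)
    c=im[y0:y0+120,x0:x0+140]
    cv2.imwrite(f'pics/{n}2.png',cv2.resize(c,None,fx=5,fy=5,interpolation=cv2.INTER_CUBIC)[:,:,::-1])
E
```

```text
t 15.03 spat mm [ 432.9 -294.9   13.7] yaw 3.89 tipup -0.28 leftup 1.76 tip [ 550.7 -286.9   13.1] F [ 0.4  0.4 -0.1] w 22.6 q [-13.   -1.9 -17.   -0.8 -80.3 -73.2]
```

View pics/scene2.png

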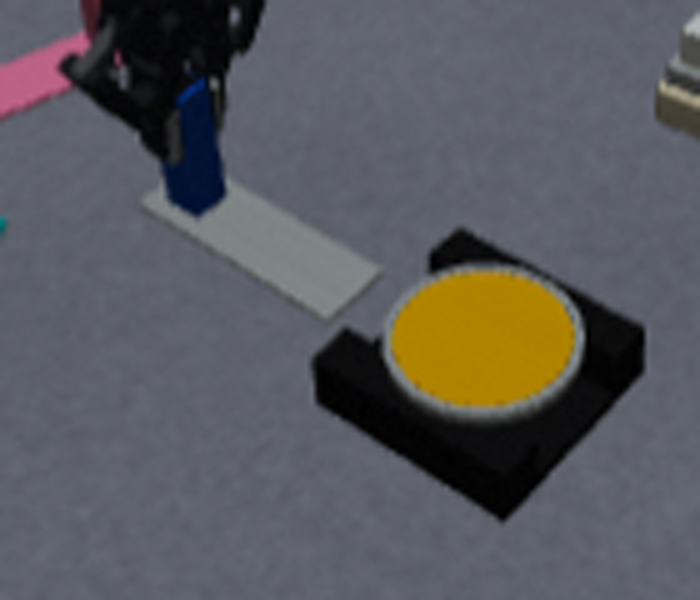

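View pics/top2.png

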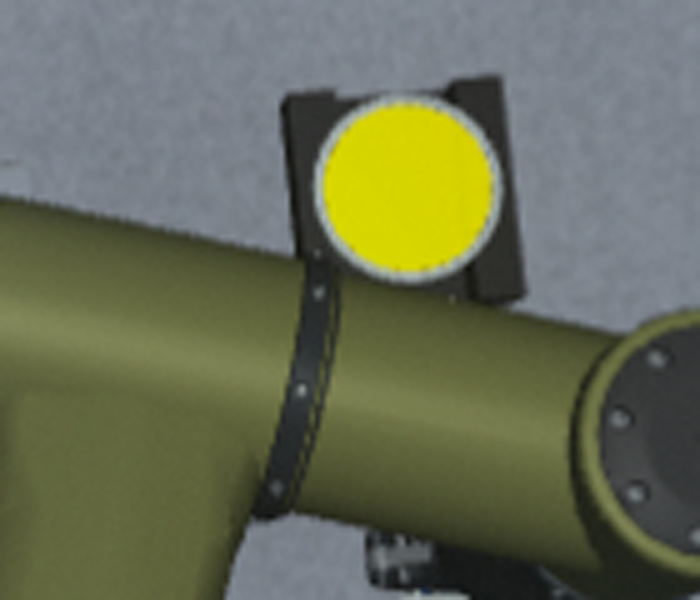

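```bash
cat > blade.py <<'E'
from fit import *
import sys
n='scene';k=sys.argv[1]
z=np.load(f'pics/{n}{k}.npz'); im,d=z['im'].astype(int),z['d']; m=viewer.camera_model(n)
import subprocess
s=state();R=np.array(s['orientation']);p=np.array(s['position']);g=np.load('grasp.npz');Rs=R@g['R'];ps=p+R@g['p']
P,uv=cloud(m,np.ones(d.shape,bool),d)
L=(P-ps)@Rs
c=im[uv[:,1],uv[:,0]]
sel=(L[:,0]>.02)&(L[:,0]<.13)&(abs(L[:,1])<.035)&(abs(L[:,2]-.003)<.008)&(c[:,1]>c[:,2]-3)&(c.min(1)>125)
Q=L[sel]; A=np.c_[Q[:,:2],np.ones(len(Q))]; co=np.linalg.lstsq(A,Q[:,2]-.003,rcond=None)[0]
print(len(Q),'slope x,y deg',np.degrees(co[:2]),'z off mm',co[2]*1000,'x',np.percentile(Q[:,0],[1,99])*1000,'y',np.percentile(Q[:,1],[1,99])*1000)
# edges by pixel on the blade plane
hr=rect(np.c_[Q[:,:2],Q[:,0]]);print('local rect',hr)
E
python3 blade.py 2
```

```text
196 slope x,y deg [-0.37069597  0.25170847] z off mm 1.888141894609813 x [ 22.37175796 113.0157847 ] y [-20.31655139  17.89963477]
local rect (array([66.8, -1.5]), array([39.6, 93.8]), 89.16)
```

Emit:
{"op": "play_rows", "data": {"gripper": [0,0,0,0,0,0,0,0], "linear": [[0.4,0.03,0.3],[0.8,0.06,0.3],[1,0.07,0],[1,0.07,0],[1,0.07,0],[1,0.07,0],[0.8,0.06,0],[0.4,0.03,0]], "spin": [0,0,0,0,0,0,0,0]}}

```text
clock: 16.12
position: [0.5016, -0.2917, 0.0888]
orientation: [[-0.994, -0.063, -0.086], [-0.066, 0.997, 0.034], [0.084, 0.039, -0.996]]
contact_force: [0.4, -0.2, -1.0]
gripper_width: 0.0227
```

```bash
python3 sp.py
```

```text
t 16.12 spat mm [ 503.  -290.2   21.5] yaw 3.92 tipup -0.13 leftup 1.69 tip [ 620.7 -282.1   21.3] F [ 0.4 -0.2 -1. ] w 22.7 q [-11.    6.2  -7.7  -1.  -81.3 -75.1]
```

Emit:
{"op": "play_rows", "data": {"gripper": [0,0,0,0,0,0,0,0], "linear": [[0.6,0.04,-0.1],[1,0.07,-0.1],[1,0.07,0],[1,0.07,0],[1,0.07,0],[0.8,0.06,0],[0.4,0.04,0],[0.2,0.02,0]], "spin": [0,0,0,0,0,0,0,0]}}

```text
clock: 17.12
position: [0.5659, -0.2869, 0.0863]
orientation: [[-0.994, -0.063, -0.086], [-0.066, 0.997, 0.034], [0.084, 0.04, -0.996]]
contact_force: [-0.0, -0.8, -1.0]
gripper_width: 0.023
```

```bash
python3 sp.py
python3 - <<'E'
from fit import *
for n in("scene",):
    im,d=viewer.camera(n); np.savez(f'pics/{n}3.npz',im=im,d=d); m=viewer.camera_model(n)
    x0,y0=(170,190)
    c=im[y0:y0+120,x0:x0+140]
    cv2.imwrite(f'pics/{n}3.png',cv2.resize(c,None,fx=5,fy=5,interpolation=cv2.INTER_CUBIC)[:,:,::-1])
E
```

```text
t 17.12 spat mm [ 567.2 -285.4   19.1] yaw 3.92 tipup -0.16 leftup 1.70 tip [ 684.9 -277.4   18.7] F [-0.  -0.8 -1. ] w 23.0 q [ -9.5  14.3   1.2  -1.1 -82.1 -76.7]
```

View pics/scene3.png

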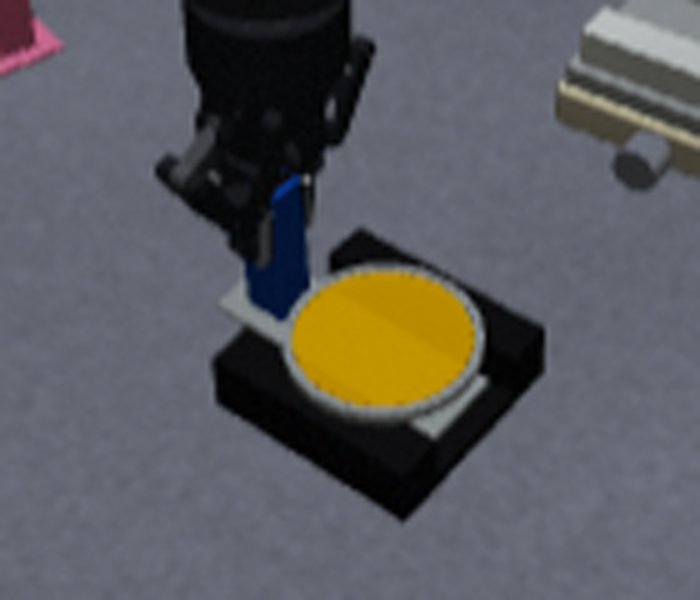

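Emit:
{"op": "play_rows", "data": {"gripper": [0,0,0,0,0,0,0,0], "linear": [[-0.2,0,0],[-0.2,0,0],[0,0,0.3],[0,0,0.3],[0,0,0.3],[0,0,0.3],[0,0,0.3],[0,0,0.3]], "spin": [0,0,0,0,0,0,0,0]}}

```text
clock: 18.18
position: [0.5608, -0.2869, 0.1053]
orientation: [[-0.994, -0.062, -0.087], [-0.065, 0.997, 0.035], [0.085, 0.04, -0.996]]
contact_force: [0.8, -0.0, -1.9]
gripper_width: 0.0228
```

```bash
python3 sp.py
```

```text
t 18.18 spat mm [ 562.1 -285.4   38. ] yaw 3.89 tipup -0.20 leftup 1.73 tip [ 679.8 -277.4   37.6] F [ 0.8 -0.  -1.9] w 22.8 q [ -9.5  13.1   1.8  -1.1 -84.  -76.6]
```

Emit:
{"op": "play_rows", "data": {"gripper": [0,0,0,0,0,0,0,0], "linear": [[0,0,0.5],[0,0,0.8],[0,0,1],[0,0,1],[0,0,1],[0,0,0.8],[0,0,0.4],[0,0,0]], "spin": [0,0,0,0,0,0,0,0]}}

```text
clock: 19.18
position: [0.5609, -0.287, 0.1651]
orientation: [[-0.994, -0.062, -0.086], [-0.065, 0.997, 0.034], [0.084, 0.04, -0.996]]
contact_force: [-0.6, -0.2, -3.3]
gripper_width: 0.0229
```

```bash
python3 sp.py
cat > disc.py <<'E'
from fit import *
import sys
k=sys.argv[1]; zt=float(sys.argv[2]); names=sys.argv[3:] or ['scene','top']
s=state();R=np.array(s['orientation']);p=np.array(s['position']);g=np.load('grasp.npz');Rs=R@g['R'];ps=p+R@g['p']
for n in names:
    im,d=viewer.camera(n); np.savez(f'pics/{n}{k}.npz',im=im,d=d); m=viewer.camera_model(n)
    hsv=cv2.cvtColor(im,cv2.COLOR_RGB2HSV); M=cv2.inRange(hsv,(18,100,80),(35,255,255))
    kk,l,st,cc=cv2.connectedComponentsWithStats(M)
    if kk<2: print(n,'none');continue
    i=1+np.argmax(st[1:,4]); P,uv=cloud(m,l==i,d)
    A=np.c_[P[:,:2]-P[:,:2].mean(0),np.ones(len(P))]; co=np.linalg.lstsq(A,P[:,2],rcond=None)[0]
    C=onplane(m,uv,zt); c,ax=circ(C)
    cw=np.array([c[0]/1000,c[1]/1000,ps[2]+.003]); print(n,st[i],'centre',c,ax,'z mean',P[:,2].mean().round(4),'slopes deg',np.degrees(co[:2]).round(2),'in spat frame mm',((cw-ps)@Rs*1000).round(1))
    x0,y0=int(np.clip(cc[i][0]-70,0,372)),int(np.clip(cc[i][1]-60,0,264))
    cv2.imwrite(f'pics/{n}{k}.png',cv2.resize(im[y0:y0+120,x0:x0+140],None,fx=5,fy=5,interpolation=cv2.INTER_CUBIC)[:,:,::-1]); print('crop',x0,y0)
E
python3 disc.py 4 0.105
```

```text
t 19.18 spat mm [ 562.3 -285.4   97.9] yaw 3.90 tipup -0.13 leftup 1.71 tip [ 680.  -277.4   97.6] F [-0.6 -0.2 -3.3] w 22.9 q [ -9.5  11.8   6.6  -1.1 -90.  -76.7]
scene [227 224  38  28 836] centre [ 631.4 -278.9] [88.8 94. ] z mean 0.1084 slopes deg [-0.4   2.05] in spat frame mm [69.4  1.9  3.1]
crop 175 177
top [ 226   91   66  293 4361] centre [374.5 -65.6] [520.6 719. ] z mean 0.5532 slopes deg [-6.48  3.41] in spat frame mm [-172.5  232.1   -4.3]
crop 186 140
```

View pics/scene4.png

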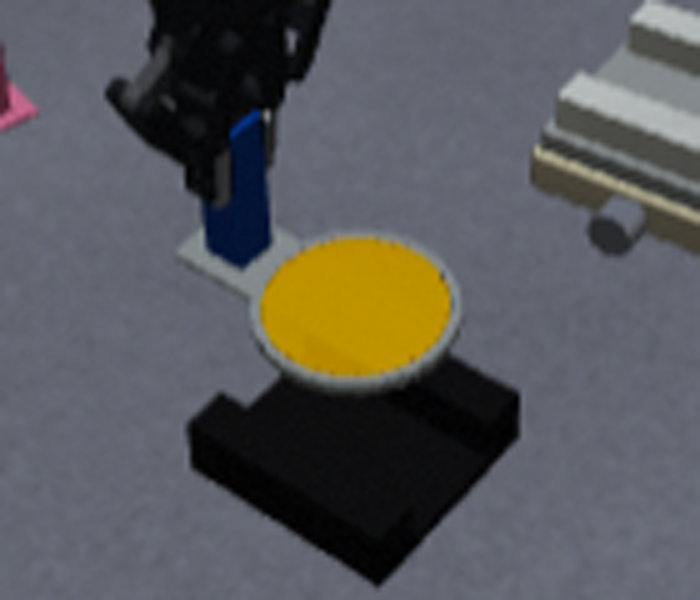

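Emit:
{"op": "play_rows", "data": {"gripper": [0,0,0,0,0,0,0,0], "linear": [[0,0.3,0],[0,0.6,0],[0,0.9,0],[0,1.2,0],[0,1.4,0],[0,1.4,0],[0,1.4,0],[0,1.4,0]], "spin": [0,0,0,0,0.2,0.3,0.3,0.3]}}

```text
clock: 20.27
position: [0.5603, -0.1944, 0.1634]
orientation: [[-0.993, -0.083, -0.089], [-0.086, 0.996, 0.034], [0.086, 0.041, -0.995]]
contact_force: [0.3, 0.8, -3.3]
gripper_width: 0.0227
```

```bash
python3 sp.py
```

```text
t 20.27 spat mm [ 561.5 -192.8   96.1] yaw 5.08 tipup -0.26 leftup 1.79 tip [ 679.  -182.4   95.6] F [ 0.3  0.8 -3.3] w 22.7 q [ -0.9   6.4   0.6  -1.8 -89.4 -84.2]
```

Emit:
{"op": "play_rows", "data": {"gripper": [0,0,0,0,0,0,0,0], "linear": [[0,1.4,0],[0,1.4,0],[0,1.4,0],[0,1.4,0],[0,1.4,0],[0,1.4,0],[0,1.4,0],[0,1.4,0]], "spin": [0.3,0.3,0.3,0.3,0.3,0.3,0.3,0.3]}}

```text
clock: 21.28
position: [0.5602, -0.0743, 0.1636]
orientation: [[-0.988, -0.128, -0.09], [-0.131, 0.991, 0.03], [0.085, 0.041, -0.995]]
contact_force: [0.5, 0.0, -3.0]
gripper_width: 0.0229
```

```bash
python3 sp.py
```

```text
t 21.27 spat mm [561.3 -72.7  96.3] yaw 7.66 tipup -0.24 leftup 1.78 tip [678.3 -56.9  95.8] F [ 0.5  0.  -3. ] w 22.9 q [ 11.1   2.1  -3.6  -2.7 -89.1 -93.5]
```

Emit:
{"op": "play_rows", "data": {"gripper": [0,0,0,0,0,0,0,0], "linear": [[0,1.4,0],[-0.1,1.4,0],[-0.1,1.3,0],[-0.1,1.1,0],[0,0.9,0],[0,0.7,0],[0,0.4,0],[0,0.1,0]], "spin": [0.2,0.1,0,0,0,0,0,0]}}

```text
clock: 22.28
position: [0.5569, 0.0045, 0.1636]
orientation: [[-0.987, -0.134, -0.09], [-0.137, 0.99, 0.029], [0.085, 0.041, -0.995]]
contact_force: [0.0, -1.4, -2.9]
gripper_width: 0.0226
```

```bash
python3 sp.py; python3 disc.py 5 0.1055 scene
```

```text
t 22.27 spat mm [558.    6.1  96.3] yaw 8.04 tipup -0.24 leftup 1.78 tip [674.9  22.6  95.8] F [ 0.  -1.4 -2.9] w 22.6 q [  19.1    0.7   -4.8   -3.3  -88.9 -101.1]
scene [299 173  32  20 491] centre [628.6  16.5] [89. 95.] z mean 0.1069 slopes deg [-0.72  2.03] in spat frame mm [71.3  0.5  3.3]
crop 244 122
```

View pics/scene5.png

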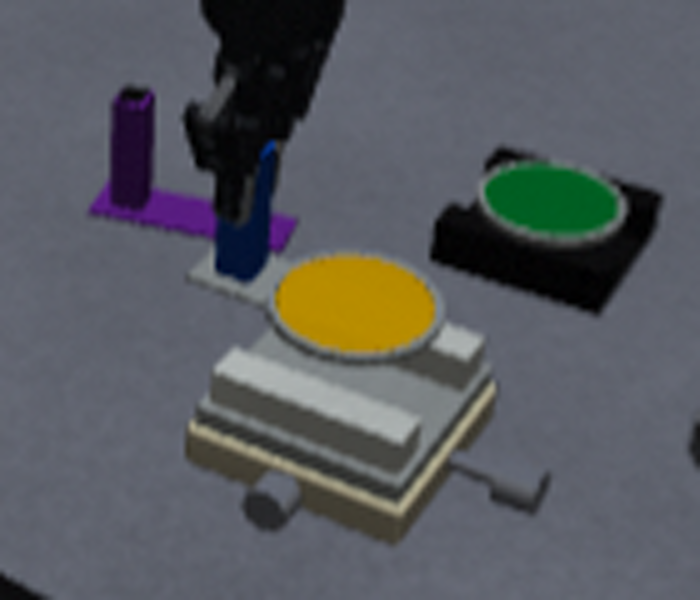

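Emit:
{"op": "play_rows", "data": {"gripper": [0,0,0,0,0,0,0,0], "linear": [[0,0.1,-0.2],[0,0.1,-0.4],[0,0.05,-0.5],[0,0,-0.5],[0,0,-0.5],[0,0,-0.4],[0,0,-0.2],[0,0,0]], "spin": [0,0,0,0,0,0,0,0]}}

```text
clock: 23.32
position: [0.5566, 0.0063, 0.1339]
orientation: [[-0.987, -0.133, -0.091], [-0.136, 0.99, 0.029], [0.087, 0.041, -0.995]]
contact_force: [0.3, 0.3, -3.5]
gripper_width: 0.0228
```

```bash
python3 sp.py; python3 disc.py 6 0.077 scene
```

```text
t 23.32 spat mm [557.7   7.9  66.7] yaw 7.96 tipup -0.31 leftup 1.76 tip [674.5  24.3  66. ] F [ 0.3  0.3 -3.5] w 22.8 q [  19.2    1.3   -7.3   -3.3  -85.8 -101.1]
scene [299 181  31  20 484] centre [629.3  17. ] [87.7 95.4] z mean 0.0772 slopes deg [-0.6   1.59] in spat frame mm [72.2 -0.8  3.4]
crop 243 130
```

Emit:
{"op": "play_rows", "data": {"gripper": [0,0,0,0,0,0], "linear": [[0,0.1,-0.1],[0,0.05,-0.2],[0,0,-0.2],[0,0,-0.2],[0,0,-0.2],[0,0,-0.2]], "spin": [0,0,0,0,0,0]}}

```text
clock: 24.12
position: [0.5575, 0.0079, 0.1239]
orientation: [[-0.987, -0.133, -0.088], [-0.136, 0.99, 0.029], [0.084, 0.04, -0.996]]
contact_force: [-0.5, -0.4, -1.1]
gripper_width: 0.0231
```

```bash
python3 sp.py; python3 disc.py 7 0.072 scene
```

```text
t 24.12 spat mm [558.8   9.6  56.7] yaw 7.98 tipup -0.13 leftup 1.75 tip [675.6  26.   56.4] F [-0.5 -0.4 -1.1] w 23.1 q [  19.4    1.6   -8.1   -3.3  -84.6 -101.2]
scene [299 182  31  19 467] centre [628.3  20.6] [88.4 92.1] z mean 0.0741 slopes deg [0.04 0.  ] in spat frame mm [70.4  1.4  3.1]
crop 244 130
```

View pics/scene7.png

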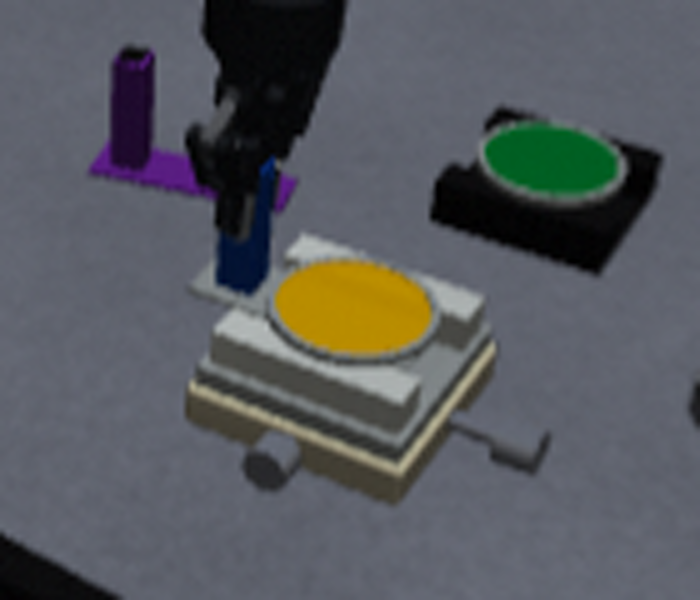

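Emit:
{"op": "play_rows", "data": {"gripper": [0,0,0,0,0,0,0,0], "linear": [[0,0,-0.2],[0,0,-0.1],[-0.4,-0.06,0],[-0.8,-0.11,0],[-1,-0.14,0],[-1,-0.14,0],[-1,-0.14,0],[-1,-0.14,0]], "spin": [0,0,0,0,0,0,0,0]}}

```text
clock: 25.18
position: [0.5018, 0.0, 0.1206]
orientation: [[-0.987, -0.133, -0.088], [-0.136, 0.99, 0.029], [0.084, 0.041, -0.996]]
contact_force: [-0.9, 0.1, -1.7]
gripper_width: 0.0229
```

```bash
python3 sp.py
```

```text
t 25.18 spat mm [503.1   1.7  53.4] yaw 7.97 tipup -0.13 leftup 1.76 tip [620.   18.1  53.1] F [-0.9  0.1 -1.7] w 22.9 q [  20.7   -6.9  -16.6   -3.4  -84.5 -102.5]
```

Emit:
{"op": "play_rows", "data": {"gripper": [0,0,0,0,0,0,0,0], "linear": [[-1.2,-0.17,0],[-1.2,-0.17,0],[-1.2,-0.17,0],[-1.2,-0.17,0],[-1.2,-0.17,0],[-1.2,-0.17,0],[-0.8,-0.11,0],[-0.4,-0.06,0]], "spin": [0,0,0,0,0,0,0,0]}}

```text
clock: 26.18
position: [0.4115, -0.0128, 0.121]
orientation: [[-0.987, -0.133, -0.086], [-0.136, 0.99, 0.03], [0.082, 0.041, -0.996]]
contact_force: [0.6, -0.3, -1.6]
gripper_width: 0.0231
```

```bash
python3 sp.py; python3 disc.py 8 0.073 scene
```

```text
t 26.18 spat mm [412.9 -11.1  53.8] yaw 7.98 tipup -0.02 leftup 1.79 tip [529.8   5.3  53.7] F [ 0.6 -0.3 -1.6] w 23.1 q [  23.5  -22.3  -29.    -3.5  -87.2 -105.5]
scene [299 182  31  19 467] centre [628.9  19.4] [88.3 92. ] z mean 0.0741 slopes deg [-0. -0.] in spat frame mm [218.1   0.3   3.1]
crop 244 130
```

View pics/scene8.png

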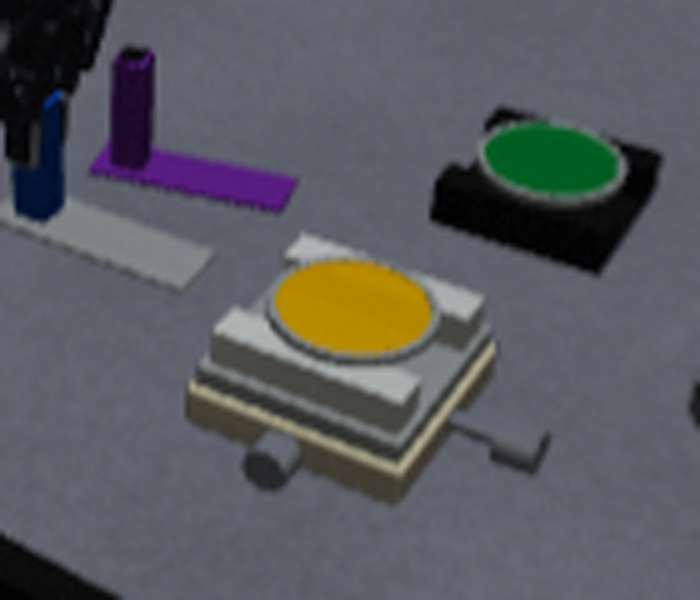

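Emit:
{"op": "play_rows", "data": {"gripper": [0,0,0,0,0,0,0,0], "linear": [[-0.2,0,-0.6],[-0.2,0,-1],[0,0,-1],[0,0,-1],[0,0,-0.7],[0,0,-0.4],[0,0,-0.2],[0,0,0]], "spin": [0,0,0,0,0,0,0,0]}}

```text
clock: 27.22
position: [0.4072, -0.013, 0.0682]
orientation: [[-0.987, -0.133, -0.088], [-0.136, 0.99, 0.029], [0.083, 0.04, -0.996]]
contact_force: [0.2, 0.4, -2.0]
gripper_width: 0.0224
```

```bash
python3 sp.py
```

```text
t 27.23 spat mm [408.5 -11.3   1. ] yaw 7.99 tipup -0.11 leftup 1.75 tip [525.4   5.1   0.7] F [ 0.2  0.4 -2. ] w 22.4 q [  23.7  -21.3  -33.9   -3.6  -81.4 -105.3]
```

Emit:
{"op": "play_rows", "data": {"gripper": [0.3,0.35,0.45,0.6,0.7,0.7,0.7], "linear": [[0,0,-0.05],[0,0,0],[0,0,0],[0,0,0],[0,0,0],[0,0,0],[0,0,0]], "spin": [0,0,0,0,0,0,0], "grip_force": 20}}

```text
clock: 28.1
position: [0.408, -0.0129, 0.0686]
orientation: [[-0.987, -0.133, -0.086], [-0.136, 0.99, 0.029], [0.081, 0.041, -0.996]]
contact_force: [0.4, 0.3, 0.3]
gripper_width: 0.0599
```

```bash
python3 st.py
python3 - <<'E'
from h import *
im,d=viewer.camera('scene'); np.savez('pics/scene9.npz',im=im,d=d)
cv2.imwrite('pics/scene9.png',cv2.resize(im[110:230,170:310],None,fx=5,fy=5,interpolation=cv2.INTER_CUBIC)[:,:,::-1])
E
```

```text
t 28.1 pos mm [408.  -12.9  68.6] yang 97.66 z [-0.0858  0.0293 -0.9959] F [0.4 0.3 0.3] w 59.9 q [  23.7  -21.3  -33.8   -3.6  -81.3 -105.3]
```

View pics/scene9.png

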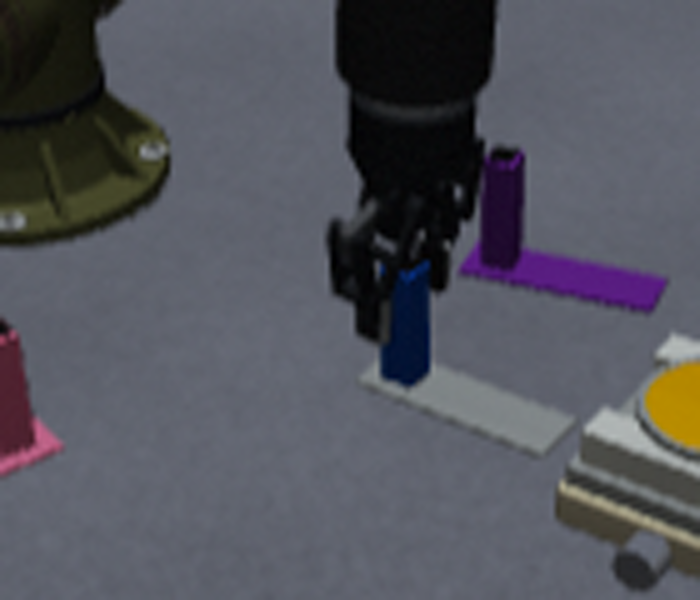

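Emit:
{"op": "play_rows", "data": {"gripper": [0.7,0.7,0.7,0.7,0.7,0.7,0.7,0.7], "linear": [[0,0,0.5],[0,0,1],[0,0,1.5],[0,0,2],[0,0,2.5],[0,0,3],[0,0,3],[0,0,1]], "spin": [0,0,0,0,0,0,0,0]}}

```text
clock: 29.15
position: [0.408, -0.0134, 0.2246]
orientation: [[-0.988, -0.133, -0.081], [-0.136, 0.99, 0.03], [0.076, 0.04, -0.996]]
contact_force: [-0.9, -0.6, -0.4]
gripper_width: 0.0597
```

Emit:
{"op": "play_rows", "data": {"gripper": [0.7,0.7,0.7,0.7,0.7,0.7,0.7,0.7], "linear": [[0,-1,2],[0,-2,2],[0,-3,1],[0,-3,0],[0,-3,0],[0,-3,0],[0,-2,0],[0,0,0]], "spin": [0,0,0,0,0,0,0,0]}}

```text
clock: 30.15
position: [0.4064, -0.1879, 0.2766]
orientation: [[-0.987, -0.135, -0.082], [-0.138, 0.99, 0.032], [0.077, 0.043, -0.996]]
contact_force: [0.6, 0.3, -0.1]
gripper_width: 0.0595
```

```bash
python3 st.py; python3 disc.py 10 0.073
python3 - <<'E'
from fit import *
for n in('scene','top'):
    im=np.load(f'pics/{n}10.npz')['im']; cv2.imwrite(f'pics/{n}10b.png',cv2.resize(im,(800,600),interpolation=cv2.INTER_CUBIC)[:,:,::-1])
E
```

```text
t 30.15 pos mm [ 406.4 -187.9  276.6] yang 97.78 z [-0.0825  0.0317 -0.9961] F [ 0.6  0.3 -0.1] w 59.5 q [  -0.2  -16.4   -9.    -1.8 -102.2  -82.2]
scene [299 182  31  19 467] centre [628.9  19.4] [88.3 92. ] z mean 0.0742 slopes deg [-0.03 -0.28] in spat frame mm [247.6 172.2  -3.6]
crop 244 130
top [ 143  208   86  176 6212] centre [235.1  75.1] [309.7 484.2] z mean 0.6359 slopes deg [5.84 2.13] in spat frame mm [-134.5  282.8   -5.7]
crop 123 241
```

View pics/scene10b.png

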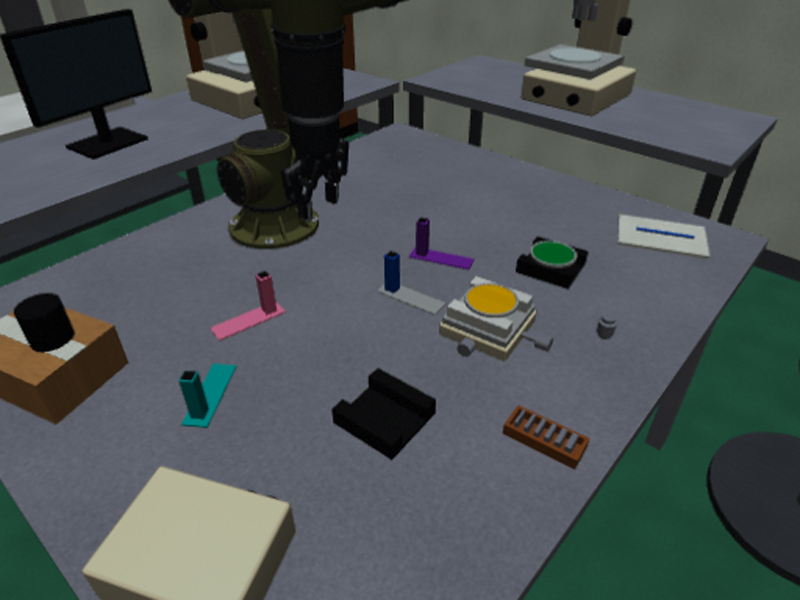

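View pics/top10b.png

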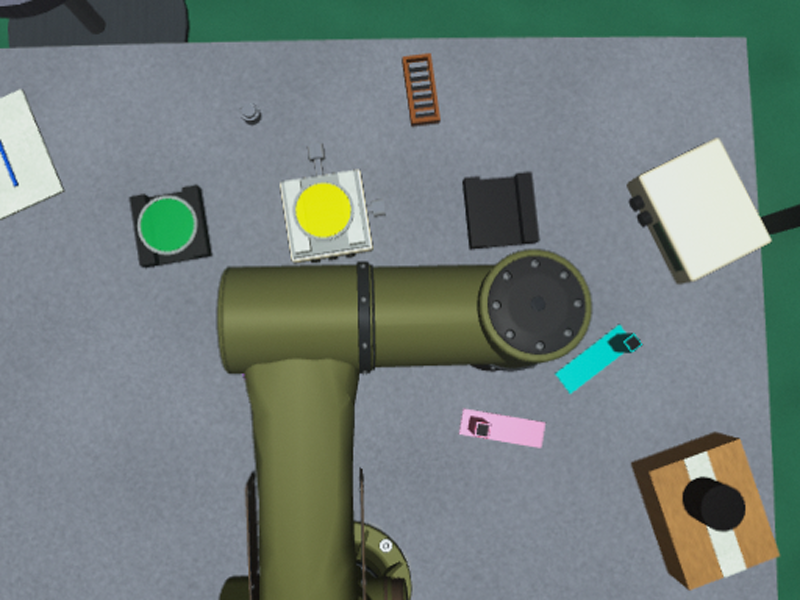

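Scene picture: the disc is on the rails at (490,298), the spatula stands at (390,275), and the green disc hasn't moved. The top view shows the disc at (323,210). I'll check its centring from the top camera.

Run:
```python
from fit import *
z=np.load('pics/top10.npz'); im,d=z['im'],z['d']; m=viewer.camera_model('top'); v,u=np.mgrid[:384,:512]
hsv=cv2.cvtColor(im,cv2.COLOR_RGB2HSV); M=(cv2.inRange(hsv,(20,100,80),(35,255,255))>0)&(abs(u-207)<30)&(abs(v-135)<30)
vv,uu=np.nonzero(M); print(circ(onplane(m,np.c_[uu,vv],.072)), 'orig calc amber same way')
M=(cv2.inRange(hsv,(50,120,50),(75,255,255))>0)&(abs(u-108)<30)&(abs(v-143)<30)
vv,uu=np.nonzero(M); print('green',circ(onplane(m,np.c_[uu,vv],.040)))
n0=np.load('pics/top0.npz')['im']; h0=cv2.cvtColor(n0,cv2.COLOR_RGB2HSV);M=(cv2.inRange(h0,(50,120,50),(75,255,255))>0)&(abs(u-108)<30)&(abs(v-143)<30)
vv,uu=np.nonzero(M); print('green0',circ(onplane(m,np.c_[uu,vv],.040)))
```

```text
(array([627.1,  20. ]), array([89.3, 90.2])) orig calc amber same way
green (array([613.9, 285.6]), array([88.2, 88.5]))
green0 (array([613.9, 285.6]), array([88.3, 88.6]))
```

```bash
python3 -c "
from rig import sign_off
print(sign_off())"
```

```text
the job is handed in; nothing more can be done
None
```

The amber disc is on the stage rails, the spatula is standing flat on the bench in front of the stage, and I handed the job in at about 30 s.

**Last checks:**
- **Disc position:** the top camera puts the disc's centre at (627.1, 20.0) mm. I measured the seat at about (626.5, 19) mm from the same camera, so it is off by about 1 mm. The scene camera puts the disc at (628.9, 19.4) mm. It lies level, with a slope under 0.3°.
- **Green disc:** it reads (613.9, 285.6) mm before and after, so it has not moved.
- **Contact:** the gripper stayed well clear of the amber disc, and the robot was touching nothing when I handed in.

**What went less than ideally:**
- **Tilt while carrying:** the tool drifted as it turned, so the blade and disc were about 1.7–2° off level until set down.
- **Joint limits:** before the grasp I ran joint 6 to the end of its range by mistake. I then pushed joint 3 to its end on purpose, stretching the arm out to remove the tilt that left. Joint 3 read 85.5° against a limit of 85.4°, with about 49 N on the wrist and nothing in reach. I backed off at once, but a strict range check could count it.

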